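Press a hammer head home in the sprung jig and hold it

TASK

Slide the loose hammer head along the bench, without lifting it off, into the channel of the jig, either end first, and press it against the sprung plunger until its end face is hard up against the stop block. Keep it pressed there: the spring pushes it back out if you let go, so finish while still holding it firmly against the stop so that I can scribe the eye. Leave the hammer, the oil can, the straightedge and the drift where they are.

Things in the scene. Friction and masses are not known exactly. Their poses are not given: they have to be found in the camera images.
- head_mid (a point): Centre, 15 mm above the bench as it lies, of the loose hammer head (no handle): dark steel bar 85 mm long (x axis), 30 wide (y), 30 high (z), both ends alike: flat squares 30 x 30; necks 26 mm high; an upright eye 26 x 14 mm through its middle. The flat cheeks beside the eye (36 mm long, 30 mm across) can be pinched from above. 0.4 to 0.6 kg; slides on the bench, friction 1.5 to 3 N.
- stop_block: Stop block of the jig, grey, fixed to the bench, 50 mm long, 66 wide, 46 high. Origin: on the bench under the middle of its flat front face (the hard stop). x axis: level, the way the head must be pushed (into the block); z up. Head fully home: its centre at x = -42.5 mm, y = 0 in this frame, its rear end at x = -85 mm, 10 mm out of the channel's mouth. Place and direction vary.
- mouth (a point): Middle of the channel's open mouth, on the bench (bare floor), 75 mm in front of the stop face, axes as stop block. Two steel rails 24 mm high, 33 mm apart, run from the stop face to 45 mm before it; then two flared lead-ins, as high, widen to about 67 mm at the mouth (outer corners 45 mm off the centre line). Bolt flanges reach 60 mm off the centre line, 11 mm high.
- plunger (a joint): Travel of the sprung brass plunger, 14 mm in diameter, that sticks 16 mm out of the stop face on the channel's centre line, 15 mm above the bench. 0 = fully out, grows in m as pressed; about 0.016 when the head meets the stop face. The spring pushes back with 5 N at first and 10 N at the stop; friction of the head on the bench adds 1.5 to 3 N.
- old_hammer: Bystander: complete hand hammer 280 mm long with a handle, lying on the bench, origin under the tool, along its length. Leave alone.
- oil_can: Bystander: bare metal can 60 mm in diameter, 100 mm high, standing; origin at its foot. Leave alone.
- straightedge: Bystander: flat steel bar 200 x 30 x 6 mm lying on the bench, origin at the centre of its underside. Leave alone.
- drift: Bystander: short tapered steel drift 32 mm in diameter at the foot, 70 mm high, standing; origin at its foot. Leave alone.
Mind the look-alikes: they are no part of the job. Of the things that look like the part that bears stop_block, take the one that is nearest to the robot's base at the start.

How it is judged (in metres and radians):
On the way, in this order (a step that is already met when the one before it is completed fails the run):
1. the hammer head lies in line between the rails and begins to press the plunger in (y of head_mid in the frame of stop_block between -0.004 and 0.004 m and angle between the x axis of head_mid and the x axis of stop_block, either way round below 0.08 rad and value of joint plunger above 0.003 m).
2. the hammer head is hard against the stop block (contact force between hammer_head and stop_block above 1 N and value of joint plunger above 0.0135 m), for 0.2 s.
At the end, for the whole second after the job is handed in: The head lies flat in the channel at rest, within 4 mm and 0.08 rad of its line and 3 mm of fully home; its end presses the stop block with over 1 N, the plunger is in at least 13.5 mm, and the fingers still press on the head with over 4 N (all of step 2 and y of head_mid in the frame of stop_block between -0.004 and 0.004 m and angle between the x axis of head_mid and the x axis of stop_block, either way round below 0.08 rad and x of head_mid in the frame of stop_block above -0.0455 m and contact force between the fingers and hammer_head above 4 N and height (world z) of head_mid below 0.02 m and angle between head_mid's own z axis and vertical below 0.08 rad and linear speed of hammer_head below 0.01 m/s); the arm keeps its last pose, push and grip.
It fails at once if the hammer head is lifted more than 20 mm off the bench (height (world z) of head_mid above 0.035 m).
It fails at once if the old hammer is pushed more than 30 mm (distance of old_hammer from where it was at the start of the episode above 0.03 m).
It fails at once if the oil can is pushed more than 30 mm (distance of oil_can from where it was at the start of the episode above 0.03 m).
It fails at once if the straightedge is pushed more than 30 mm (distance of straightedge from where it was at the start of the episode above 0.03 m).
It fails at once if the drift is pushed more than 30 mm (distance of drift from where it was at the start of the episode above 0.03 m).
It also fails if it takes over 53 s, if anything falls off the work surface, if the arm or the gripper's body presses on something with over 40 N, if the wrist force passes 120 N, or if a joint passes its speed limit or range.

ROBOT

A 7-joint arm with a two-finger parallel gripper is mounted at the origin on the work surface. World frame = base frame: x ahead of the robot, y to its left, z up, the work surface at z = 0. Lengths are in mm, angles in rad, forces in N, time in s.
With the tool pointing down it reaches from about 400 to 900 mm from the base axis. Payload 5.5 kg.
Tool frame: the origin (TCP) lies at the very end of the fingers, on their centre line; the grasp point (between the pads) lies ctrl.grip_depth behind it (ctrl.grip_depth is the distance from the TCP to the grasp point, in mm); y points along the fingers, x is the direction in which the jaws open and shut, and the axes are right-handed (so a half turn about y gives the same grasp; the last joint's range is limited). The gripper opens to 85 mm and grips with 20 to 120 N. Pads are 22 mm wide; open, the fingers measure 114 mm over their backs; the gripper's body (76 mm by 85 mm) begins 54 mm behind the grasp point. The pads swing forward as they close: fully open they stand 13 mm farther back than shut.
Start: joints at [-1.037, 0.501, -0.427, 1.55, 0.221, 1.138, -0.21], TCP at [173.838, 626.323, 231.31] pointing down, gripper open.
Joint ranges: [-2.88, 2.88], [-0.31, 2.03], [-1.54, 1.56], [0.2, 2.42], [-1.41, 4.55], [0.19, 2.02], [-2.57, 2.57]. Speed limits (rad/s): [2.57, 2.57, 3.14, 3.14, 3.14, 3.14, 3.14].

INTERFACE

Orientations are given as [roll, pitch, yaw] about the fixed x, y, z axes, in that order (R = Rz(yaw) Ry(pitch) Rx(roll)).
In Python, from bench import ctrl, eyes gives the robot as it stands.
- The arm moves only by the tool arm_command, never from a script. Its argument "plan" is text: rows parted by semicolons, each of 7 numbers parted by spaces: the shift along the tool's x, y, z in mm, then the turn, a rotation vector about the tool's x, y, z in degrees, then the closure in counts, from 0 (fully open) to 255 (shut). A call has 1 to 12 rows; each row is the pose to reach, as a shift and turn from the pose measured when the call began, along the tool's axes at that moment; what a row does not reach only later rows make up. A row lasts 1/10 s, in which the tool goes at most 50 mm and 8.59 degrees, less where a joint would pass 70% of its speed; a pose out of reach is approached as far as the arm can. A call with a gripper value outside its range is refused whole. The fingers move at their own pace and stop on an object; the grip force is fixed at half the most. Time passes only in rows, so rows that repeat a pose let the fingers close. It gives the time, the measured TCP pose, the force and the opening at its end, in the units of the state.
- ctrl.get_obs(): the state, without advancing time (a new reading comes with each control period).
- eyes.capture(name): name is "scene" or "top"; returns the picture (480x640x3 uint8, red, green, blue); there is no depth.
- eyes.camera_model(name): a dict with "mtx" (3x3 intrinsics, pixels), "cam_to_world" (4x4, takes a point from camera to world coordinates). Camera axes: x right, y down, z forward; pixel columns grow to the right and rows downward; lengths in mm; the calibration is good to about 2 mm. A picture is of the moment at which its call begins. camera_model takes no time and is no camera call.
- ctrl.job_done(): hands the job in, once; it reports no verdict.
The state is a dict: "time": time; "qpos": joint angles; "qvel": joint speeds; "effort": joint torques, N m; "tool_pos": TCP position; "tcp_rot": TCP orientation; "wrist_force": force on the tool from outside, world axes, zero at the start; "moment": the same for the moment, N m; "finger_gap": opening from 0.0 (shut) to 1.0 (fully open).
Only numpy, scipy, OpenCV 4.12 (cv2) and the standard library are available. Lean on these libraries where they do the work, as an engineer would, in place of code of your own. Each camera call takes 0.05 s, during which the arm holds its last target. There are 200 camera calls.

## Working session

There is one attempt and no reset: what is moved stays moved. The work goes in short steps, Python scripts to look and compute and a tool call to move; the robot and the scene stay as the last step left them, time stands still between calls to the robot, and variables do not carry over. Pictures are saved under pics/ and viewed, about 8 in all and at most 12, crops included, and the job is handed in when it is done.

Besides the shell and the picture viewer there is one more tool, called as name(argument=value, ...), one argument or row to a line, values as JSON. arm_command: Moves the arm, as the interface text tells. Its arguments: {"type":"object","properties":{"plan":{"type":"string"}},"required":["plan"]}

```bash
mkdir -p pics
python3 - <<'E'
from bench import ctrl, eyes
import cv2,numpy as np
np.set_printoptions(precision=4,suppress=True)
for n in("scene","top"):
    im=eyes.capture(n); cv2.imwrite(f"pics/{n}0.png",im[:,:,::-1]); m=eyes.camera_model(n); print(n,m["mtx"],m["cam_to_world"])
print(ctrl.get_obs(),ctrl.grip_depth)
E
```

```text
scene [[456.4405   0.     322.1655]
 [  0.     456.4405 240.1943]
 [  0.       0.       1.    ]] [[   0.4469    0.6457   -0.6191 1292.7615]
 [   0.8946   -0.3195    0.3125 -463.3353]
 [   0.0039   -0.6935   -0.7204  846.9896]
 [   0.        0.        0.        1.    ]]
top [[565.1209   0.     317.5904]
 [  0.     565.1209 239.663 ]
 [  0.       0.       1.    ]] [[  -0.0779   -0.9762    0.2024  274.916 ]
 [  -0.997     0.0762   -0.0161 -100.8929]
 [   0.0003   -0.2031   -0.9792 1773.4794]
 [   0.        0.        0.        1.    ]]
{'time': 0.1, 'qpos': array([-1.0368,  0.5018, -0.4268,  1.5513,  0.2208,  1.1383, -0.2103]), 'qvel': array([-0.0016, -0.0012, -0.0008, -0.0022,  0.0009, -0.0006, -0.0003]), 'effort': array([ -0.0112, -57.0812,  -5.8385, -28.1752,   0.0105,   0.0056,
         0.    ]), 'tool_pos': array([173.7767, 625.7077, 230.3555]), 'tcp_rot': array([-1.5708,  0.0017,  1.3   ]), 'wrist_force': array([ 0.8665,  0.5901, -0.3665]), 'moment': array([-0.0066,  0.0006,  0.0266]), 'finger_gap': 0.9987161510563473} 18.700000000000003
```

View pics/scene0.png

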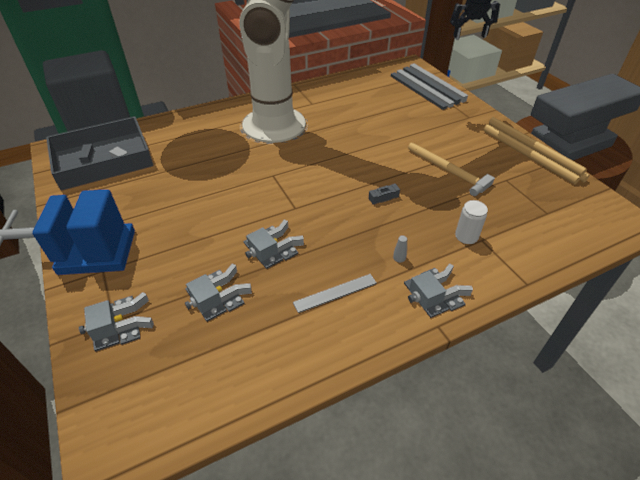

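View pics/top0.png

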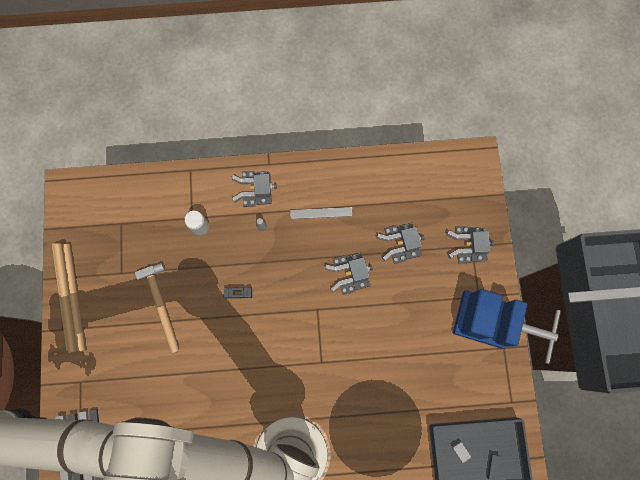

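The top view shows the loose head at about (238,292). There are four jig look-alikes, at (254,187), (351,272), (403,242) and (471,244). In the scene view these appear at (437,288), (272,243), (215,292) and (112,322). The base is at about (292,455) in the top view, so I'll check the distances and enlarge the candidate.

```bash
cat > h.py <<'E'
import cv2,numpy as np
from bench import ctrl,eyes
np.set_printoptions(precision=2,suppress=True)
def ray(n,p):
    m=eyes.camera_model(n);T=m["cam_to_world"];d=T[:3,:3]@np.linalg.solve(m["mtx"],[p[0],p[1],1.]);return T[:3,3],d/np.linalg.norm(d)
def onz(n,p,z):
    o,d=ray(n,p);return o+d*(z-o[2])/d[2]
def tri(a,b):
    (o1,d1),(o2,d2)=ray("scene",a),ray("top",b)
    s=np.linalg.lstsq(np.c_[d1,-d2],o2-o1,rcond=None)[0];p,q=o1+s[0]*d1,o2+s[1]*d2
    return (p+q)/2,np.linalg.norm(p-q)
def proj(n,P):
    m=eyes.camera_model(n);T=m["cam_to_world"];q=m["mtx"]@(T[:3,:3].T@(np.asarray(P,float)-T[:3,3]));return q[:2]/q[2]
E
python3 - <<'E'
from h import *
for p in [(254,187),(351,272),(403,242),(471,244),(238,292)]:
    q=onz("top",p,20);print(p,q,np.hypot(*q[:2]))
s=cv2.imread("pics/scene0.png");t=cv2.imread("pics/top0.png")
def crop(im,x,y,w,h,k): return cv2.resize(im[y:y+h,x:x+w],None,fx=k,fy=k,interpolation=cv2.INTER_CUBIC)
a=crop(t,320,242,66,60,6);b=crop(t,215,272,50,40,6)
c=crop(s,236,212,76,60,6)
d=crop(s,360,175,50,40,6)
W=np.zeros((600,760,3),np.uint8)
for im,x,y in((a,0,0),(b,0,360),(c[:, :360],400,0),(d,400,360)):
    h,w=im.shape[:2];h=min(h,600-y);w=min(w,760-x);W[y:y+h,x:x+w]=im[:h,:w]
cv2.imwrite("pics/c1.png",W)
E
```

```text
(254, 187) [826.66  61.63  20.  ] 828.9580020648713
(351, 272) [ 526.16 -225.95   20.  ] 572.62319063023
(403, 242) [ 608.84 -398.71   20.  ] 727.7711471864135
(471, 244) [ 585.67 -612.52   20.  ] 847.4616956899677
(238, 292) [491.   129.95  20.  ] 507.9043457377186
```

View pics/c1.png

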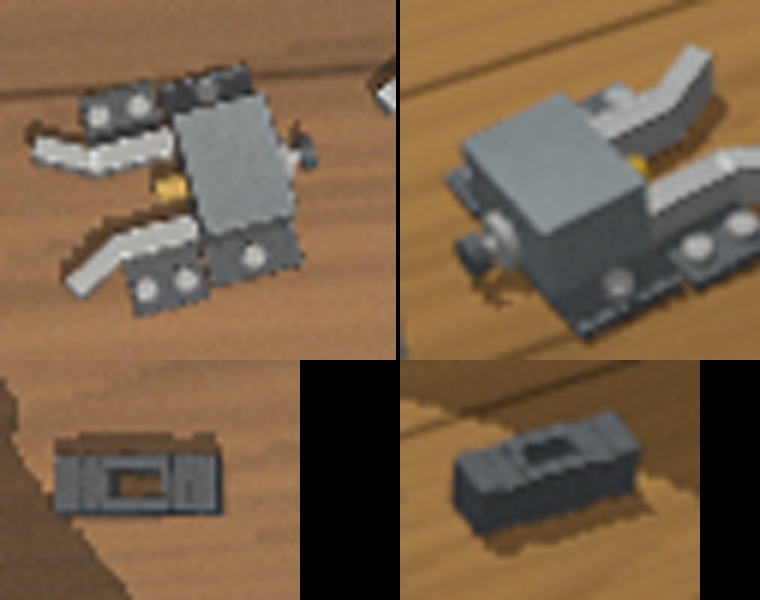

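The nearest jig is (351,272) at 573 mm. The others are at 728, 829 and 847 mm, so this one fits the description. The crop shows the block, brass plunger, rails and flared lead-ins, with the mouth towards image left (+y). Next I'll measure the jig and head from both views.

Run:
```python
from h import *
K=6
def quad(n,seed,tol):
    im=cv2.imread(f"pics/{n}0.png");x0,y0=seed[0]-45,seed[1]-45
    c=cv2.resize(im[y0:y0+90,x0:x0+90],None,fx=K,fy=K,interpolation=cv2.INTER_CUBIC)
    m=np.zeros((c.shape[0]+2,c.shape[1]+2),np.uint8)
    cv2.floodFill(c,m,(45*K,45*K),0,(tol,)*3,(tol,)*3,4|cv2.FLOODFILL_MASK_ONLY|cv2.FLOODFILL_FIXED_RANGE|(255<<8))
    m=cv2.morphologyEx(m[1:-1,1:-1],cv2.MORPH_OPEN,np.ones((13,13)))
    cn=max(cv2.findContours(m,0,2)[0],key=cv2.contourArea)
    q=cv2.approxPolyN(cn,4,ensure_convex=True).reshape(-1,2)
    return (q+.5)/K-.5+[x0,y0],cv2.contourArea(cn)/K/K
qt,at=quad("top",(359,269),22);qs,as_=quad("scene",(262,238),22)
print("top",qt,at);print("scene",qs,as_)
P=[]
for a in qt:
    w=onz("top",a,46);j=np.argmin([np.linalg.norm(b-proj("scene",w)) for b in qs]);p,e=tri(qs[j],a);P.append(p);print(a,qs[j],w,p,e)
P=np.array(P);print("sides",np.linalg.norm(P-np.roll(P,-1,0),axis=1))
# plunger (brass), head (dark grey)
for n,(x,y) in (("top",(238,292)),("scene",(384,194))):
    im=cv2.imread(f"pics/{n}0.png");c=cv2.resize(im[y-25:y+25,x-30:x+30],None,fx=K,fy=K,interpolation=cv2.INTER_CUBIC)
    h=cv2.cvtColor(c,cv2.COLOR_BGR2HSV);m=cv2.inRange(h,(0,0,0),(180,90,140))
    cn=max(cv2.findContours(cv2.morphologyEx(m,cv2.MORPH_OPEN,np.ones((7,7))),0,2)[0],key=cv2.contourArea)
    r=cv2.minAreaRect(cn);b=(cv2.boxPoints(r)+.5)/K-.5+[x-30,y-25];print(n,"head",b,b.mean(0))
    if n=="top":
        w=np.array([onz(n,q,28) for q in b]);print(w,w.mean(0))
for n,(x,y) in (("top",(348,273)),("scene",(276,239))):
    im=cv2.imread(f"pics/{n}0.png")[y-10:y+10,x-10:x+10];h=cv2.cvtColor(im,cv2.COLOR_BGR2HSV);m=cv2.inRange(h,(18,150,100),(35,255,255))
    v,u=np.nonzero(m);print(n,"brass",u.mean()+x-10,v.mean()+y-10,len(u))
```

```text
top [[369.92 277.08]
 [353.92 280.75]
 [348.08 260.75]
 [363.25 257.08]] 303.06944444444446
scene [[276.08 241.92]
 [259.25 250.58]
 [245.58 235.42]
 [264.08 226.25]] 362.125
[369.92 277.08] [245.58 235.42] [ 502.16 -280.75   46.  ] [ 503.11 -278.86   43.55] 4.466209154504861
[353.92 280.75] [264.08 226.25] [ 494.68 -230.6    46.  ] [ 495.59 -227.68   46.3 ] 6.0866832971159015
[348.08 260.75] [276.08 241.92] [ 558.17 -218.25   46.  ] [ 558.47 -218.26   44.38] 0.2072036725455884
[363.25 257.08] [259.25 250.58] [ 566.   -266.18   46.  ] [ 566.55 -265.7    43.95] 1.4096414207979426
sides [51.8  63.61 48.13 64.79]
top head [[223.13 287.13]
 [251.56 286.73]
 [251.71 297.56]
 [223.28 297.96]] [237.42 292.35]
[[508.72 174.12  28.  ]
 [503.09  86.19  28.  ]
 [469.51  87.55  28.  ]
 [475.13 175.13  28.  ]] [489.11 130.75  28.  ]
scene head [[366.12 190.7 ]
 [397.49 181.38]
 [401.82 195.95]
 [370.46 205.27]] [383.97 193.33]
top brass nan nan 0
scene brass 276.0 239.5 6<stdin>:28: RuntimeWarning: Mean of empty slice.
  ret = ret.dtype.type(ret / rcount)
```

Run:
```python
from h import *
a,b=[onz("top",(320+u/6-.4,242+v/6-.4),24) for u,v in((37,148),(78,288))]
print(a,b,(a+b)/2,np.linalg.norm(a-b))
k=[onz("top",(320+u/6-.4,242+v/6-.4),24) for u,v in((93,158),(122,241))];print("rail bends",k,(k[0]+k[1])/2)
print("plunger",onz("top",(320+171/6-.4,242+188/6-.4),18))
c=np.array([530.5,-248.3])
for q in((a+b)/2,(k[0]+k[1])/2): d=c-q[:2];print("axis deg",np.degrees(np.arctan2(d[1],d[0])),np.linalg.norm(d))
```

```text
[ 549.78 -148.52   24.  ] [ 475.1  -163.75   24.  ] [ 512.44 -156.14   24.  ] 76.21978217173093
rail bends [array([ 542.25, -177.21,   24.  ]), array([ 497.7 , -188.55,   24.  ])] [ 519.98 -182.88   24.  ]
plunger [ 524.21 -216.76   18.  ]
axis deg -78.9147109659017 93.91577385896312
axis deg -80.86130939508438 66.25893311604693
```

```bash
cat >> h.py <<'E'
from scipy.spatial.transform import Rotation as R
def move(pos,yawdeg):
    o=ctrl.get_obs();A=R.from_euler("xyz",o["tcp_rot"]);B=R.from_euler("xyz",[-90,0,yawdeg],degrees=True)
    print("t",o["time"],"at",o["tool_pos"],"yaw",np.degrees(o["tcp_rot"]),"F",o["wrist_force"],"gap",o["finger_gap"])
    print("MOVE",A.inv().apply(np.array(pos)-o["tool_pos"]),np.degrees((A.inv()*B).as_rotvec()))
E
python3 -c "
from h import *
move([492.4,154.5,110],-3.6)"
```

```text
t 0.1 at [173.78 625.71 230.36] yaw [-90.     0.1   74.48] F [ 0.87  0.59 -0.37] gap 0.9987161510563473
MOVE [-368.6   120.97 -433.06] [ 0.07 78.08 -0.08]
```

arm_command(
  plan="-31 10 -36 0 6.5 0 0;-61 20 -72 0 13 0 0;-92 30 -108 0 19.5 0 0;-123 40 -144 0 26 0 0;-154 50 -180 0 32.5 0 0;-184 60 -217 0 39 0 0;-215 70 -253 0 45.5 0 0;-246 81 -289 0 52 0 0;-276 91 -325 0 58.5 0 0;-307 101 -361 0 65 0 0;-338 111 -397 0 71.5 0 0;-368.6 121 -433 0 78 0 0",
)

```text
time: 1.3
tool_pos: [492.9, 152.8, 109.5]
tcp_rot: [-1.573, 0.0, -0.066]
wrist_force: [1.5, 0.2, 0.2]
finger_gap: 1.0
```

arm_command(
  plan="0 0 0 0 0 0 0;0 0 0 0 0 0 0",
)

```text
time: 1.5
tool_pos: [492.9, 151.0, 108.8]
tcp_rot: [-1.574, 0.002, -0.069]
wrist_force: [-0.3, 0.7, -0.1]
finger_gap: 1.001
```

```bash
python3 -c "
from h import *
im=eyes.capture('scene');t=eyes.capture('top')
a=cv2.resize(im[90:240,290:490],None,fx=3,fy=3,interpolation=cv2.INTER_CUBIC);cv2.imwrite('pics/c2.png',a[:,:,::-1])
move([492.4,154.5,5],-3.6)"
```

```text
t 1.6 at [492.11 153.96 109.36] yaw [-90.07   0.08  -3.64] F [-1.39 -0.48 -0.53] gap 1.0002972520071776
MOVE [  0.41 104.36   0.69] [ 0.07 -0.04 -0.08]
```

View pics/c2.png

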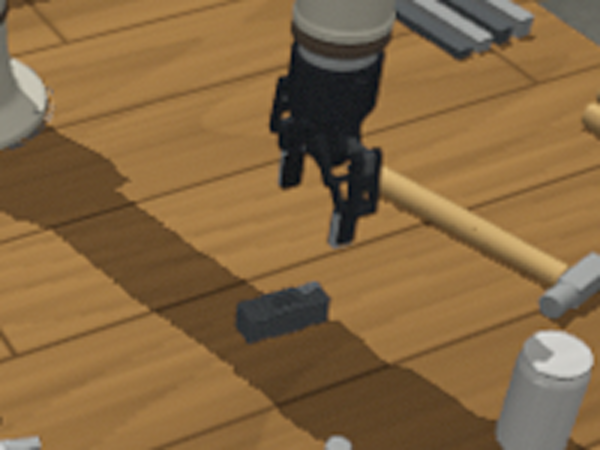

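The gripper is over the head's rear half with the jaws across its width, and the handle at the right is well clear. I'll descend and close.

arm_command(
  plan="0 35 0 0 0 0 0;0 70 0.5 0 0 0 0;0.4 90 0.5 0 0 0 0;0.4 103 0.5 0 0 0 0;0.4 103 0.5 0 0 0 0;0.4 103 0.5 0 0 0 0",
)

```text
time: 2.2
tool_pos: [492.6, 155.3, 7.0]
tcp_rot: [-1.571, 0.001, -0.062]
wrist_force: [0.7, -0.2, -0.6]
finger_gap: 0.998
```

arm_command(
  plan="0 0 0 0 0 0 120;0 0 0 0 0 0 255;0 0 0 0 0 0 255;0 0 0 0 0 0 255;0 0 0 0 0 0 255;0 0 0 0 0 0 255;0 0 0 0 0 0 255;0 0 0 0 0 0 255;0 0 0 0 0 0 255",
)

```text
time: 3.1
tool_pos: [493.0, 155.5, 7.7]
tcp_rot: [-1.571, 0.0, -0.062]
wrist_force: [-0.2, -1.2, 6.3]
finger_gap: 0.336
```

```bash
python3 -c "
from h import *
d=np.array([.182,-.983]);d/=np.linalg.norm(d);o=np.array([526,-224.])
im=eyes.capture('scene')
a=cv2.resize(im[120:240,300:460],None,fx=4,fy=4,interpolation=cv2.INTER_CUBIC);cv2.imwrite('pics/c3.png',a[:,:,::-1])
g=o-d*(42.5+22+75+30);print(g)
move([*g,5],10.5)"
```

```text
[495.14 -57.33]
t 3.15 at [493.04 155.45   7.74] yaw [-90.01   0.    -3.57] F [-1.55 -1.48  6.71] gap 0.3360606123334352
MOVE [  15.36    2.78 -212.24] [  0.01 -14.07  -0.01]
```

View pics/c3.png

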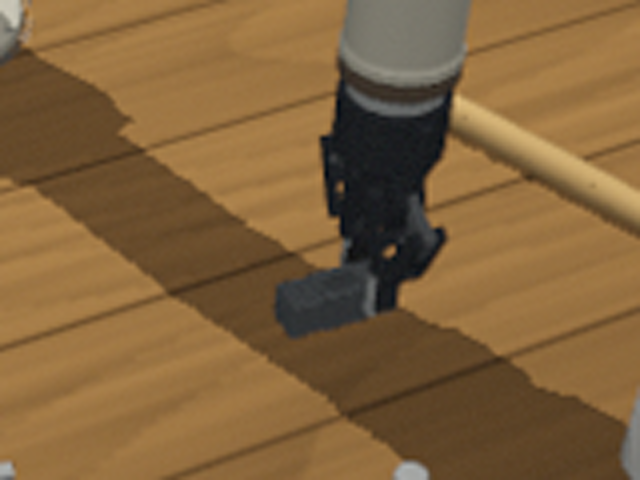

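Grip holds: opening 28.6 mm against 30 mm, and the head lies flat with the pads on its rear end. Slide to a stance before the mouth, in line with the jig.

arm_command(
  plan="1 0 -10 0 -1 0 255;2.5 0 -30 0 -2.5 0 255;4 0 -52 0 -4 0 255;6 0 -75 0 -5.5 0 255;7.5 0 -98 0 -7 0 255;9 0 -121 0 -8.5 0 255;11 0 -144 0 -10 0 255;12.5 0 -167 0 -11.5 0 255;14 0 -187 0 -13 0 255;15 0 -203 0 -14 0 255;15.4 0 -212 0 -14 0 255;15.4 0 -212 0 -14 0 255",
)

```text
time: 4.35
tool_pos: [495.1, -58.9, 7.8]
tcp_rot: [-1.572, 0.0, 0.179]
wrist_force: [0.5, -2.3, -0.6]
finger_gap: 0.338
```

```bash
python3 -c "
from h import *
move([495.1,-57.3,7],10.5)
t=eyes.capture('top');s=eyes.capture('scene')
cv2.imwrite('pics/t4.png',t[:,:,::-1]);cv2.imwrite('pics/s4.png',s[:,:,::-1])
a=cv2.resize(t[235:305,270:380],None,fx=5,fy=5,interpolation=cv2.INTER_CUBIC)
b=cv2.resize(s[180:270,230:370],None,fx=4,fy=4,interpolation=cv2.INTER_CUBIC)
W=np.zeros((600,560,3),np.uint8);W[:350,:550]=a;W[350:]=b[55:305];cv2.imwrite('pics/c4.png',W[:,:,::-1])"
```

```text
t 4.35 at [495.07 -58.94   7.77] yaw [-90.06   0.02  10.25] F [ 0.51 -2.29 -0.58] gap 0.33815307735847405
MOVE [0.33 0.77 1.61] [ 0.06 -0.25 -0.02]
```

View pics/c4.png

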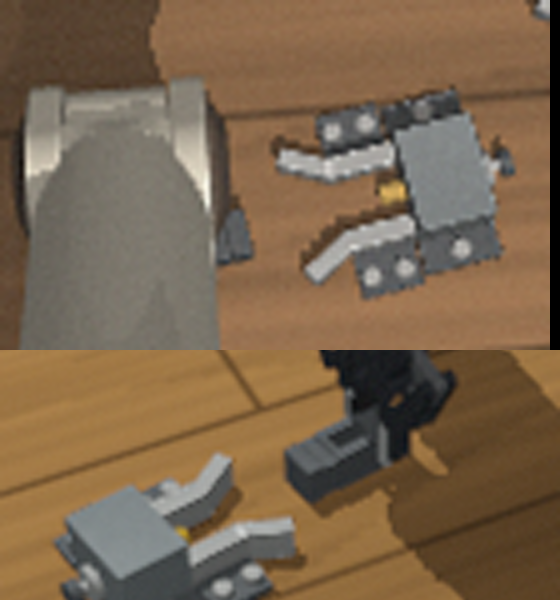

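The head is just short of the mouth, with its nose at about crop (248,238). I'll overlay the expected outlines as a check on lateral alignment.

Run:
```python
from h import *
d=np.array([.182,-.983]);d/=np.linalg.norm(d);n=np.array([-d[1],d[0]]);o=np.array([526,-224.])
W=np.zeros((600,800,3),np.uint8)
def J(x,y,z): return [*(o+d*x+n*y),z]
L=[[J(0,-33,46),J(0,33,46),J(50,33,46),J(50,-33,46),J(0,-33,46)],
 [J(0,16.5,24),J(-45,16.5,24),J(-75,33.5,24)],[J(0,-16.5,24),J(-45,-16.5,24),J(-75,-33.5,24)]]
g=np.array([495.1,-58.5]);a=np.radians(10.4);e=np.array([np.sin(a),-np.cos(a)]);f=np.array([np.cos(a),np.sin(a)])
def H(x,y,z): return [*(g+e*x+f*y),z]
L2=[[H(0,15,30),H(64.5,15,30),H(64.5,-15,30),H(0,-15,30)],[H(64.5,15,30),H(64.5,15,0),H(64.5,-15,0),H(64.5,-15,30)]]
for name,fn,(x0,y0,w,h),k,oy in (("top","t4",(310,248,64,46),10,0),("scene","s4",(246,190,100,70),8,0)):
    im=cv2.imread(f"pics/{fn}.png")[y0:y0+h,x0:x0+w];c=cv2.resize(im,None,fx=k,fy=k,interpolation=cv2.INTER_CUBIC)
    for LL,col in((L,(0,0,255)),(L2,(0,255,0))):
        for l in LL:
            q=np.array([(proj(name,p)-[x0,y0]+.5)*k for p in l]).round().astype(int);cv2.polylines(c,[q],False,col,1)
    cv2.imwrite(f"pics/c5{name}.png",c)
t=cv2.imread("pics/c5top.png");s=cv2.imread("pics/c5scene.png")
t=cv2.resize(t,(400,288),interpolation=cv2.INTER_AREA);print(s.shape)
s2=cv2.imread("pics/c5top.png");cv2.imwrite("pics/c5.png",np.vstack([cv2.resize(s2,(480,345)),cv2.resize(s,(480,336))])[:, :][:600] if False else cv2.hconcat([cv2.resize(s2,(400,288)),cv2.resize(s,(400,288))]))
```

```text
(560, 800, 3)
```

View pics/c5top.png

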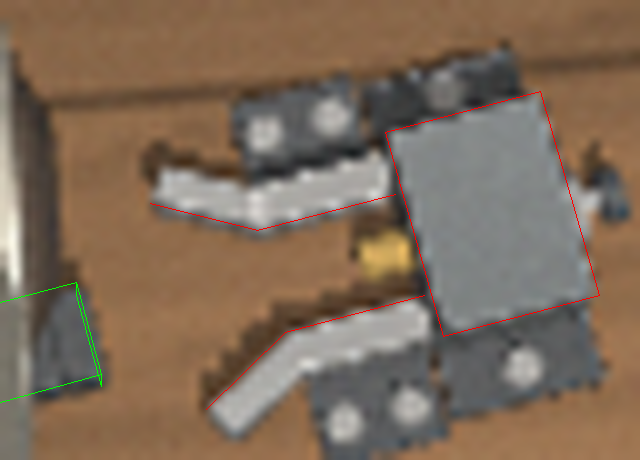

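View pics/c5scene.png

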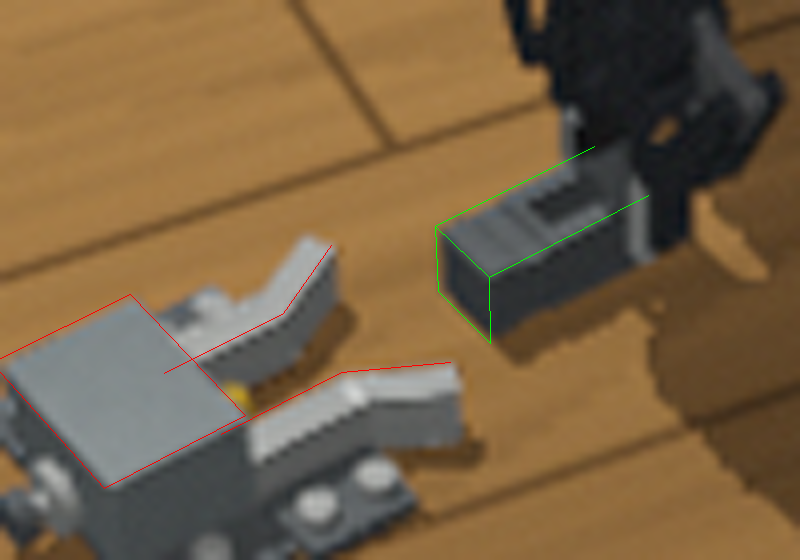

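The overlays fit both the jig (red) and the head (green) to about 1 mm in both views. I'll enter the rails slowly.

arm_command(
  plan="0.2 0 -8 0 -0.2 0 255;0.4 0 -18 0 -0.2 0 255;0.5 0 -28 0 -0.2 0 255;0.6 0 -37 0 -0.2 0 255;0.6 0 -45 0 -0.2 0 255;0.6 0 -50 0 -0.2 0 255;0.6 0 -50 0 -0.2 0 255",
)

```text
time: 5.15
tool_pos: [504.9, -108.4, 7.8]
tcp_rot: [-1.573, 0.0, 0.183]
wrist_force: [-0.0, -2.3, -1.4]
finger_gap: 0.337
```

arm_command(
  plan="0 0 -4 0 0 0 255;0 0 -8 0 0 0 255;0 0 -12 0 0 0 255;0 0 -15 0 0 0 255;0 0 -15 0 0 0 255",
)

```text
time: 5.65
tool_pos: [507.7, -124.1, 7.8]
tcp_rot: [-1.573, -0.0, 0.182]
wrist_force: [-0.3, 0.3, 0.0]
finger_gap: 0.339
```

```bash
python3 -c "
from h import *
move([509.6,-135.5,7],10.5)
print(ctrl.get_obs()['moment'])"
```

```text
t 5.65 at [ 507.71 -124.08    7.78] yaw [-90.14  -0.    10.42] F [-0.31  0.29  0.04] gap 0.33885113800474287
MOVE [ -0.2    0.81 -11.57] [ 0.14 -0.08  0.  ]
[0.09 0.02 0.11]
```

Low forces so far, with the nose about 7 mm into the rails. Next: 11.5 mm more, then let go with a small opening.

arm_command(
  plan="0 0 -4 0 0 0 255;0 0 -8 0 0 0 255;0 0 -11.5 0 0 0 255;0 0 -11.5 0 0 0 255",
)

```text
time: 6.05
tool_pos: [509.9, -136.6, 7.8]
tcp_rot: [-1.574, -0.0, 0.181]
wrist_force: [-0.1, 0.3, -0.9]
finger_gap: 0.336
```

arm_command(
  plan="0 0 0 0 0 0 120;0 0 0 0 0 0 120;0 0 0 0 0 0 120;0 0 0 0 0 0 120",
)

```text
time: 6.45
tool_pos: [510.1, -136.7, 7.9]
tcp_rot: [-1.574, -0.0, 0.181]
wrist_force: [-0.5, -0.6, -0.1]
finger_gap: 0.524
```

arm_command(
  plan="0 0 10 0 0 0 120;0 0 24 0 0 0 120;0 0 38 0 0 0 120;0 0 44 0 0 0 120;0 0 44 0 0 0 255;0 0 44 0 0 0 255;0 0 44 0 0 0 255;0 0 44 0 0 0 255;0 0 44 0 0 0 255;0 0 44 0 0 0 255;0 0 44 0 0 0 255",
)

```text
time: 7.55
tool_pos: [502.1, -93.6, 7.7]
tcp_rot: [-1.574, -0.0, 0.18]
wrist_force: [-0.1, -0.6, -0.6]
finger_gap: 0.002
```

Run:
```python
from h import *
d=np.array([.182,-.983]);d/=np.linalg.norm(d);o=np.array([526,-224.])
move([*(o-d*134),7],10.5)
t=eyes.capture('top');s=eyes.capture('scene')
a=cv2.resize(t[235:305,270:380],None,fx=4,fy=4,interpolation=cv2.INTER_CUBIC)
b=cv2.resize(s[185:265,240:350],None,fx=4,fy=4,interpolation=cv2.INTER_CUBIC)
cv2.imwrite('pics/c6.png',np.vstack([a,b])[:,:,::-1])
```

```text
t 7.55 at [502.14 -93.63   7.7 ] yaw [-90.2   -0.03  10.34] F [-0.14 -0.57 -0.6 ] gap 0.0015102879634988225
MOVE [-0.27  0.7   1.47] [ 0.2  -0.16  0.03]
```

View pics/c6.png

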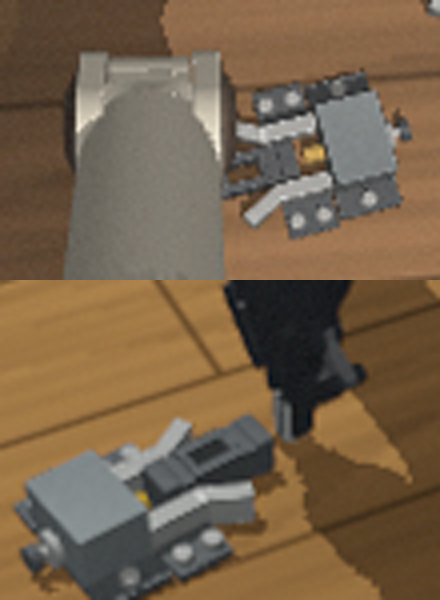

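The head sits straight between the rails just short of the plunger, and the shut fingers are right behind its rear face. I'll push in steps and watch the force.

arm_command(
  plan="0 0 -6 0 0 0 255;0 0 -11 0 0 0 255;0 0 -15 0 0 0 255;0 0 -19 0 0 0 255;0 0 -23 0 0 0 255;0 0 -23 0 0 0 255",
)

```text
time: 8.25
tool_pos: [506.1, -115.1, 7.8]
tcp_rot: [-1.573, -0.0, 0.181]
wrist_force: [-1.6, 5.0, 3.4]
finger_gap: 0.003
```

arm_command(
  plan="0 0 -2 0 0 0 255;0 0 -4 0 0 0 255;0 0 -6 0 0 0 255;0 0 -8 0 0 0 255;0 0 -8 0 0 0 255",
)

```text
time: 8.75
tool_pos: [507.0, -119.5, 7.8]
tcp_rot: [-1.569, 0.001, 0.184]
wrist_force: [-2.6, 10.2, 5.8]
finger_gap: 0.006
```

arm_command(
  plan="0 0 -2 0 0 0 255;0 0 -4 0 0 0 255;0 0 -4 0 0 0 255",
)

```text
time: 9.05
tool_pos: [507.1, -119.9, 7.8]
tcp_rot: [-1.565, 0.002, 0.187]
wrist_force: [-2.9, 10.6, 6.7]
finger_gap: -0.001
```

arm_command(
  plan="0 0 -3 0 0 0 255;0 0 -6 0 0 0 255;0 0 -9 0 0 0 255;0 0 -12 0 0 0 255;0 0 -12 0 0 0 255;0 0 -12 0 0 0 255",
)

```text
time: 9.65
tool_pos: [508.8, -126.9, 7.9]
tcp_rot: [-1.56, 0.003, 0.19]
wrist_force: [-2.2, 12.9, 8.0]
finger_gap: -0.003
```

Run:
```python
from h import *
d=np.array([.182,-.983]);d/=np.linalg.norm(d);o=np.array([526,-224.])
move([*(o-d*96),7],10.5);ob=ctrl.get_obs();print("xj",(ob["tool_pos"][:2]-o)@d,"yj",(ob["tool_pos"][:2]-o)@[-d[1],d[0]],"Fd",ob["wrist_force"][:2]@d,ob["moment"])
t=eyes.capture('top');s=eyes.capture('scene')
a=cv2.resize(t[245:300,310:380],None,fx=6,fy=6,interpolation=cv2.INTER_CUBIC)
b=cv2.resize(s[195:245,250:320],None,fx=6,fy=6,interpolation=cv2.INTER_CUBIC)
cv2.imwrite('pics/c7.png',np.hstack([a[:300],b])[:,:800,::-1])
```

```text
t 9.65 at [ 508.76 -126.9     7.85] yaw [-89.37   0.19  10.89] F [-2.17 12.93  7.97] gap -0.0028743710471095052
MOVE [-0.74  0.83 -2.62] [-0.63  0.39 -0.19]
xj -98.61538372371307 yj 0.7274288470253742 Fd -13.108309191786008 [ 2.53  0.6  -0.05]
```

View pics/c7.png

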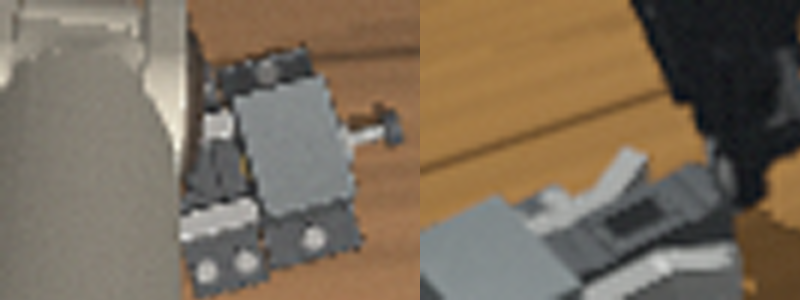

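The plunger's tail now stands well out behind the block and a sliver of brass still shows at crop (245,165), so the head is a few mm short. Push on until the force climbs without movement.

arm_command(
  plan="0 0 -3 0 0 0 255;0 0 -6 0 0 0 255;0 0 -9 0 0 0 255;0 0 -12 0 0 0 255;0 0 -12 0 0 0 255;0 0 -12 0 0 0 255",
)

```text
time: 10.35
tool_pos: [509.2, -128.9, 7.8]
tcp_rot: [-1.549, 0.007, 0.197]
wrist_force: [-6.7, 23.4, 16.0]
finger_gap: 0.001
```

arm_command(
  plan="0 0 -4 0 0 0 255;0 0 -8 0 0 0 255;0 0 -12 0 0 0 255;0 0 -12 0 0 0 255;0 0 -12 0 0 0 255;0 0 -12 0 0 0 255",
)

```text
time: 10.95
tool_pos: [509.2, -128.7, 7.8]
tcp_rot: [-1.536, 0.011, 0.206]
wrist_force: [-8.3, 27.4, 20.0]
finger_gap: 0.003
```

The fingers stalled at jig x ≈ -97 mm with 28 N, which matches fully home (about -96). The upward wrist force of 20 N and 2° tilt are unwanted, so I'll ease those while keeping the push.

arm_command(
  plan="0 -1 -12 -0.5 0 0 255;0 -2 -13 -1 0 0 255;0 -3 -14 -1.5 0 0 255;0 -3 -14 -1.5 0 0 255;0 -3 -14 -1.5 0 0 255;0 -3 -14 -1.5 0 0 255",
)

```text
time: 11.55
tool_pos: [507.8, -129.3, 8.0]
tcp_rot: [-1.547, 0.018, 0.215]
wrist_force: [-5.3, 28.8, -0.3]
finger_gap: 0.0
```

Run:
```python
from h import *
d=np.array([.182,-.983]);d/=np.linalg.norm(d);o=np.array([526,-224.])
move([*(o-d*96),7],10.5);ob=ctrl.get_obs();print("xj",(ob["tool_pos"][:2]-o)@d,"yj",(ob["tool_pos"][:2]-o)@[-d[1],d[0]],"Fd",ob["wrist_force"][:2]@d,ob["moment"])
t=eyes.capture('top');s=eyes.capture('scene')
a=cv2.resize(t[245:295,330:380],None,fx=8,fy=8,interpolation=cv2.INTER_CUBIC)
b=cv2.resize(s[195:245,250:300],None,fx=8,fy=8,interpolation=cv2.INTER_CUBIC)
cv2.imwrite('pics/c8.png',np.hstack([a,b])[:,:,::-1])
```

```text
t 11.55 at [ 507.75 -129.33    7.99] yaw [-88.62   1.05  12.3 ] F [-5.29 28.79 -0.3 ] gap 0.0001934032696770378
MOVE [ 0.71  0.97 -0.46] [-1.36  1.79 -1.08]
xj -96.4115628985805 yj -0.7060057787199583 Fd -29.272980514575067 [ 5.86  1.03 -0.13]
```

View pics/c8.png

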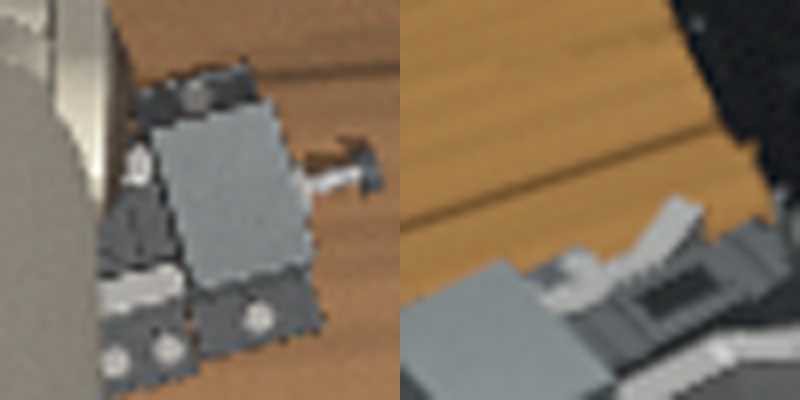

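No brass is visible any more. The head's nose meets the block face, the plunger tail is fully out behind it, and the push is 29 N with Fz about 0. I'll check that it holds steady, then hand in.

Run:
```python
from h import *
for i in range(6):
    eyes.capture("top");o=ctrl.get_obs();print(o["time"],o["tool_pos"],o["wrist_force"],abs(o["qvel"]).max())
if np.hypot(*o["wrist_force"][:2])>22: ctrl.job_done();print("handed in")
```

```text
11.7 [ 507.73 -129.32    7.97] [-4.92 28.26  0.89] 0.001827608983073621
11.75 [ 507.72 -129.35    7.96] [-5.95 27.32 -0.49] 0.0012097638909152114
11.8 [ 507.75 -129.3     7.97] [-5.73 28.46 -0.12] 0.0021778139454322206
11.85 [ 507.72 -129.34    7.97] [-4.26 29.08  0.55] 0.0009439821134626632
11.9 [ 507.73 -129.32    7.97] [-4.32 28.73  0.07] 0.0018723650683947772
11.95 [ 507.72 -129.3     7.95] [-5.42 28.38  0.56] 0.0010918179829860644
the job is handed in; nothing more can be done
handed in
```

The hammer head is in the channel of the nearest jig, and I handed the job in at about 12 s with the fingers still pressing it against the stop. I slid it along the bench gripped by its rear end and let go once its nose was about 20 mm between the rails. From there I pushed it home with the shut fingers.

**Last checks:**
- **Push:** it held steady at about 29 N along the channel, with the arm at rest and almost no vertical force. The spring and the head's friction account for at most about 13 N of that.
- **Position:** the fingers stalled at 96.4 mm before the stop face, where about 96 mm was expected for fully home. In the last picture no brass shows and the plunger's tail stands out behind the block.
- **Bystanders:** the hammer, oil can, straightedge and drift were not touched.

**Not confirmed directly:** the gripper ended tilted about 1.4° and 0.7 mm off the channel line. The head's own angle and its force on the stop were inferred from the pictures and the wrist force, not measured.

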